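Gauge a returned magnifier foot and fit its pivot post

ROBOT

A 6-joint arm with a two-finger parallel gripper is mounted at the origin on the work surface. World frame = base frame: x ahead of the robot, y to its left, z up, the work surface at z = 0. Lengths are in mm, angles in rad, forces in N, time in s.
With the tool pointing down it reaches from about 400 to 925 mm from the base axis. Payload 12.5 kg.
Tool frame: the origin (TCP) lies between the finger pads; the fingertips stand 19 mm ahead of it and the grasp point (between the pads) is the TCP (env.tips_ahead is the distance from the TCP to the fingertips, in mm); z points along the fingers, y is the line along which they close (so a half turn about z gives the same grasp; the last joint's range is limited). The gripper opens to 95 mm and grips with 3 to 60 N. Pads are 20 mm wide; open, the fingers measure 119 mm over their backs; the gripper's body (75 mm by 180 mm) begins 59 mm behind the grasp point.
Start: joints at [-1.42, 0.491, 1.559, -0, 1.092, -0.106], TCP at [158.764, -604.515, 233.661] pointing down, gripper open.
Joint ranges: [-3.1, 3.1], [-0.84, 2.19], [0.05, 2.79], [-1.13, 4.28], [0.06, 2.93], [-2.69, 2.69]. Speed limits (rad/s): [2.22, 2.22, 2.79, 3.14, 3.14, 3.14].

INTERFACE

Orientations are given as [roll, pitch, yaw] about the fixed x, y, z axes, in that order (R = Rz(yaw) Ry(pitch) Rx(roll)).
In Python, from cell import env gives the robot as it stands.
- The arm moves only by the shell command python3 -m crank 'ROWS'. ROWS is JSON, a list of rows, each a list of 5 numbers: the shift along the tool's x, y, z in mm, then the turn about the tool's z in degrees, then the finger opening in mm, from 0 to 95.1. In form: [[dx, dy, dz, yaw, grip], ...]. A call has 1 to 10 rows; each row is the pose to reach, as a shift and turn from the pose commanded when the call began, along the tool's axes at that moment; what a row does not reach only later rows make up. A row lasts 1/12 s, in which the tool goes at most 41.7 mm and 7.16 degrees, less where a joint would pass 70% of its speed; a pose out of reach is approached as far as the arm can. A call with a gripper value outside its range is refused whole. The fingers move at their own pace and stop on an object; the grip force is fixed at half the most. Time passes only in rows, so rows that repeat a pose let the fingers close. It gives the time, the measured TCP pose, the force, the opening and the grip force at its end, in the units of the state.
- env.state(): the state, without advancing time (a new reading comes with each control period).
- env.read_camera(name): name is "scene" or "top" or "wrist"; returns a dict with "img" (480x640x3 uint8, blue, green, red), "K" (3x3 intrinsics, pixels), "pose" (4x4, takes a point from camera to world coordinates). Camera axes: x right, y down, z forward; pixel columns grow to the right and rows downward; lengths in mm; the calibration is good to about 2 mm. A picture is of the moment at which its call begins. There is no depth.
- env.job_done(): hands the job in; it is judged then, once.
The state is a dict: "t": time; "joints": joint angles; "qvel": joint speeds; "tau": joint torques, N m; "eef_pos": TCP position; "tcp_rot": TCP orientation; "ft_force": force on the tool from outside, world axes, zero at the start; "moment": the same for the moment, N m; "opening": opening from 0.0 (shut) to 1.0 (fully open); "grip_force": force on a finger pad.
Only numpy, scipy, OpenCV 4.12 (cv2) and the standard library are available. Lean on these libraries where they do the work, as an engineer would, in place of code of your own. Each camera call takes 0.05 s, during which the arm holds its last target. There are 200 camera calls.

TASK

A magnifier foot has come back without its pivot post: lower the depth rod into its socket and feel gently for the bottom, then stand the rod back in its stand. From the rack take the one post whose length suits that depth, so that pressed gently but fully down to the bottom of the socket it leaves as near as possible to 30 mm standing out, ready for the swing arm. Leave the other posts in the rack and do not disturb the returned goods lying around.

Things in the scene. Friction and masses are not known exactly. Their poses are not given: they have to be found in the camera images.
- foot: Returned magnifier foot: heavy round grey cast base, 160 mm across, 22 mm high, with a round boss 42 mm across rising from its middle to 72 mm above the desk. It does not move. Origin: centre of its underside, z up. A spring plunger (small brass and steel screw, 34 mm out from the axis, top 64 mm above the desk) sits in the boss on the +x side; its ball grips a post in the socket.
- socket_mouth (a point): Centre of the socket's mouth on the flat top of the boss, z up. The socket: a vertical blind hole 13 mm across, flat bottom, depth unknown (20 to 58 mm). 16 mm down, a sprung ball stands 1.6 mm out of the wall: it gives way to a post but grips it, so a post does not drop in by its weight: it takes 5 to 8 N to push past the ball, then 2 to 4 N. The depth rod, centred, passes freely.
- rod_tip (a point): Lower end of the depth rod, z along the rod to its handle. The rod is steel, 8 mm across and 70 mm long below a handle; its tip is slightly chamfered. It starts upright in its stand. All in all it is 115 mm long and weighs about 55 g.
- rod_handle (a point): Centre of the depth rod's ribbed aluminium handle, 16 mm across and 45 mm long, 92.5 mm above the rod's tip; z along the rod, upwards.
- stand_hole (a point): Centre of the mouth of the hole in the rod's black stand, z up. The stand is round, 62 mm across at the foot and 54 mm above, 40 mm high, and fixed; the hole is 10 mm across and 30 mm deep, so with the rod home its tip is 30 mm below this point.
- rack: Plywood block that holds the four posts, fixed; 200 mm long along its y axis, 56 mm wide along x, 34 mm high. Origin: centre of its underside. Its four holes lie in a row along its y axis at -69, -23, 23 and 69 mm, 13.5 mm across and 22 mm deep; the posts stand in them in any order, so they show 32, 42, 52 and 62 mm.
- post54_mid (a point): Centre, half-way up, of the pivot post that is 54 mm long: a plain round steel pin 12 mm across with a tapered foot (8 mm across at the end, full width 3 mm up) and a shallow groove 8 mm below its top; z along the pin, upwards. Its foot starts 12 mm above the desk.
- post64_mid (a point): Centre, half-way up, of the pivot post that is 64 mm long: a plain round steel pin 12 mm across with a tapered foot (8 mm across at the end, full width 3 mm up) and a shallow groove 8 mm below its top; z along the pin, upwards. Its foot starts 12 mm above the desk.
- post74_mid (a point): Centre, half-way up, of the pivot post that is 74 mm long: a plain round steel pin 12 mm across with a tapered foot (8 mm across at the end, full width 3 mm up) and a shallow groove 8 mm below its top; z along the pin, upwards. Its foot starts 12 mm above the desk.
- post84_mid (a point): Centre, half-way up, of the pivot post that is 84 mm long: a plain round steel pin 12 mm across with a tapered foot (8 mm across at the end, full width 3 mm up) and a shallow groove 8 mm below its top; z along the pin, upwards. Its foot starts 12 mm above the desk.
- figurine: White porcelain figurine, 62 mm across its foot, 137 mm tall, fragile; a bystander. Origin: centre of its underside.
- perfume: Black glass perfume bottle with a round cap, 30 x 58 mm and 100 mm tall; a bystander. Origin: centre of its underside.
- key_fob: Silver metal key fob, 58 x 34 x 11 mm, lying flat, with a wire ring at one end; a bystander. Origin: centre of its underside.
- measuring_cup: Yellow plastic measuring cup, 76 mm across its rim, 60 mm tall, with a flat handle reaching 110 mm from its centre along its +y; a bystander. Origin: centre of its underside.

How it is judged (in metres and radians):
On the way, in this order (a step that is already met when the one before it is completed fails the run):
1. The tip of the depth rod stands on the bottom of the socket (z of rod_tip in the frame of socket_mouth below -0.017 m and horizontal distance between rod_tip and socket_mouth below 0.005 m and contact force between rod and bore_floor above 0.5 N), for 0.1 s.
2. The depth rod stands in its stand again (horizontal distance between rod_tip and stand_hole below 0.006 m and z of rod_tip in the frame of stand_hole below -0.025 m and angle between rod_tip's own z axis and vertical below 0.15 rad), for 0.2 s.
3. A post is pressed onto the bottom of the socket (contact force between any of post54, post64, post74, post84 and bore_floor above 3 N), for 0.1 s.
At the end, for the whole second after the job is handed in: One post stands upright in the socket, centred within 5 mm and at rest, with its top 30 mm (within 6.5 mm) above the socket's mouth; the other three posts are within 12 mm of where they stood in the rack; the depth rod stands in its stand (tip within 6 mm of the hole's axis and at least 25 mm down) (all of step 2 and ((z of post54_mid in the frame of socket_mouth between -0.0035 and 0.0095 m and horizontal distance between post54_mid and socket_mouth below 0.005 m and angle between post54_mid's own z axis and vertical below 0.12 rad and linear speed of post54 below 0.01 m/s and distance of each of post64_mid, post74_mid, post84_mid from where it was at the start of the episode below 0.012 m) or (z of post64_mid in the frame of socket_mouth between -0.0085 and 0.0045 m and horizontal distance between post64_mid and socket_mouth below 0.005 m and angle between post64_mid's own z axis and vertical below 0.12 rad and linear speed of post64 below 0.01 m/s and distance of each of post54_mid, post74_mid, post84_mid from where it was at the start of the episode below 0.012 m) or (z of post74_mid in the frame of socket_mouth between -0.0135 and -0.0005 m and horizontal distance between post74_mid and socket_mouth below 0.005 m and angle between post74_mid's own z axis and vertical below 0.12 rad and linear speed of post74 below 0.01 m/s and distance of each of post54_mid, post64_mid, post84_mid from where it was at the start of the episode below 0.012 m) or (z of post84_mid in the frame of socket_mouth between -0.0185 and -0.0055 m and horizontal distance between post84_mid and socket_mouth below 0.005 m and angle between post84_mid's own z axis and vertical below 0.12 rad and linear speed of post84 below 0.01 m/s and distance of each of post54_mid, post64_mid, post74_mid from where it was at the start of the episode below 0.012 m))); the robot touches nothing.
It fails at once if The depth rod is pressed on the foot with more than 30 N (contact force between rod and foot above 30 N).
It fails at once if A post is pressed onto the bottom of the socket with more than 30 N (contact force between any of post54, post64, post74, post84 and bore_floor above 30 N).
It fails at once if One of the returned goods is shifted by more than 20 mm or tipped (distance of any of figurine, perfume, key_fob, measuring_cup from where it was at the start of the episode above 0.02 m or angle between any of figurine, perfume, key_fob, measuring_cup's own z axis and vertical above 0.3 rad).
It also fails if it takes over 67 s, if anything falls off the work surface, if the arm or the gripper's body presses on something with over 40 N, if the wrist force passes 120 N, or if a joint passes its speed limit or range.

## Working session

There is one attempt and no reset: what is moved stays moved. The work goes in short steps, Python scripts to look and compute and a shell command to move; the robot and the scene stay as the last step left them, time stands still between calls to the robot, and variables do not carry over. Pictures are saved under pics/ and viewed, at most 10 in all, crops included, and the job is handed in when it is done.

```bash
ls; mkdir -p pics; cat > h.py <<'E'
import numpy as np, cv2
from cell import env
def snap(n,save=None):
    c=env.read_camera(n)
    if save: cv2.imwrite('pics/'+save,c['img'])
    return c
def ray(c,u,v):
    K,P=np.array(c['K']),np.array(c['pose'])
    d=P[:3,:3]@np.linalg.solve(K,[u,v,1.]); return P[:3,3],d
def onz(c,u,v,z):
    o,d=ray(c,u,v); return (o+d*(z-o[2])/d[2]).round(1)
def proj(c,p):
    K,P=np.array(c['K']),np.array(c['pose'])
    q=K@(P[:3,:3].T@(np.array(p,float)-P[:3,3])); return (q[:2]/q[2]).round(1)
E
python3 - <<'E'
from h import *
for n in('top','scene'):
    c=snap(n,n+'0.png'); print(n,np.array(c['K']).round(0).tolist(),np.array(c['pose']).round(2).tolist())
s=env.state(); print(s)
E
```

```text
pics
top [[624.0, 0.0, 315.0], [0.0, 624.0, 244.0], [0.0, 0.0, 1.0]] [[0.02, -1.0, 0.08, 432.83], [-1.0, -0.02, 0.01, -20.61], [-0.01, -0.08, -1.0, 1448.22], [0.0, 0.0, 0.0, 1.0]]
scene [[449.0, 0.0, 323.0], [0.0, 449.0, 243.0], [0.0, 0.0, 1.0]] [[0.5, 0.58, -0.64, 1076.22], [0.86, -0.36, 0.35, -290.77], [-0.02, -0.73, -0.68, 649.22], [0.0, 0.0, 0.0, 1.0]]
{'t': 0.1, 'joints': array([-1.41957752e+00,  4.91488817e-01,  1.55938376e+00, -1.59794446e-06,
        1.09169287e+00, -1.05598820e-01]), 'qvel': array([-0.00025421, -0.00229382, -0.0019195 ,  0.00017017,  0.00072517,
        0.00133717]), 'tau': array([ 4.12113688e-03, -6.13621974e+01, -2.58606756e+01,  6.94515556e-02,
        4.70056501e-02, -3.79892845e-05]), 'eef_pos': array([ 158.74560455, -604.30492736,  233.12830897]), 'tcp_rot': array([-3.14062513e+00, -1.01125459e-04,  2.56818313e-01]), 'ft_force': array([0.0976707 , 0.08028605, 0.04138434]), 'moment': array([ 0.05086613, -0.01470095,  0.03020528]), 'grip_force': 0.0, 'opening': 0.9986429511471527}
```

View pics/top0.png

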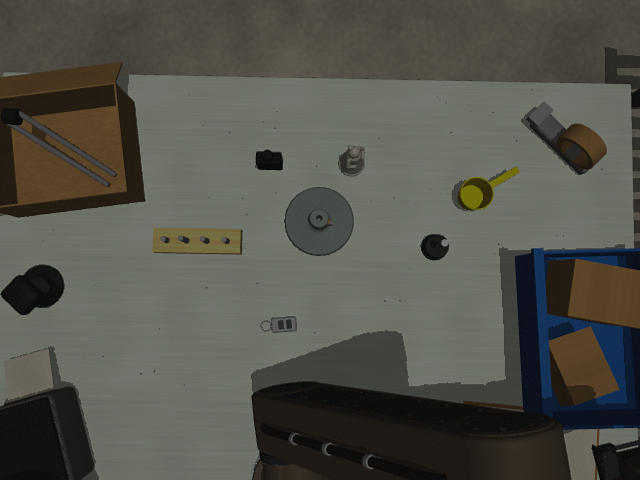

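View pics/scene0.png

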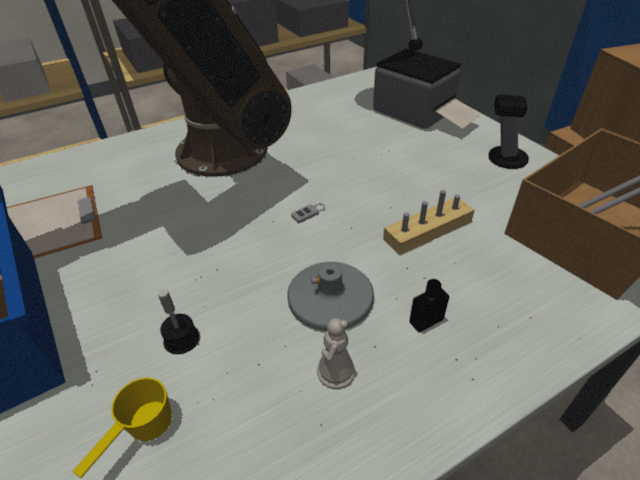

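The top view shows the foot's boss at about (319,217), the rod's handle top at (444,241) with its stand at (434,247), and the post tops at (166..226,240). In the scene view the handle is at (167,300), the boss at (330,275) and the posts at (406,220), (424,211), (441,203) and (457,201).

```bash
python3 - <<'E'
from h import *
t=snap('top'); s=snap('scene')
def tri(a,b):
    o1,d1=ray(t,*a);o2,d2=ray(s,*b)
    k=np.linalg.lstsq(np.c_[d1,-d2],o2-o1,rcond=None)[0]
    p,q=o1+k[0]*d1,o2+k[1]*d2; return ((p+q)/2).round(1),np.linalg.norm(p-q).round(1)
print('rodtop125',onz(t,445,241.5,125),tri((445,241.5),(165,292)))
print('stand40',onz(t,434,247,36))
print('boss72',onz(t,319,217,72),tri((319,217),(330,271)), 'foot22',onz(t,319,221,22))
m=cv2.inRange(cv2.cvtColor(t['img'],cv2.COLOR_BGR2HSV),(15,80,90),(30,255,255));m[:,:140]=0;m[:,260:]=0;m[:215]=0;m[270:]=0
r=cv2.minAreaRect(cv2.findNonZero(m));print('rack',r,onz(t,*r[0],34), [onz(t,*b,34).tolist() for b in cv2.boxPoints(r)])
for a in (166,186,206,226): print('post',onz(t,a,240,85))
cv2.imwrite('pics/z.png',np.hstack([cv2.resize(x,(400,400),interpolation=cv2.INTER_CUBIC) for x in (t['img'][200:280,400:480],s['img'][180:260,390:470])]))
E
```

```text
rodtop125 [ 550.7 -284.6  125. ] (array([ 550.9, -283.4,  125. ]), np.float64(2.4))
stand40 [ 545.6 -277.5   36. ]
boss72 [604.3 -15.4  72. ] (array([604. , -15.9,  72.7]), np.float64(1.1)) foot22 [601.3 -15.4  22. ]
rack ((196.49996948242188, 240.0), (86.99998474121094, 23.999996185302734), 0.0) [550.7 262.9  34. ] [[521.3, 361.0, 34.0], [576.2, 363.4, 34.0], [580.2, 164.5, 34.0], [525.3, 162.8, 34.0]]
post [545.1 319.8  85. ]
post [546.  275.7  85. ]
post [546.9 231.7  85. ]
post [547.8 187.8  85. ]
```

View pics/z.png

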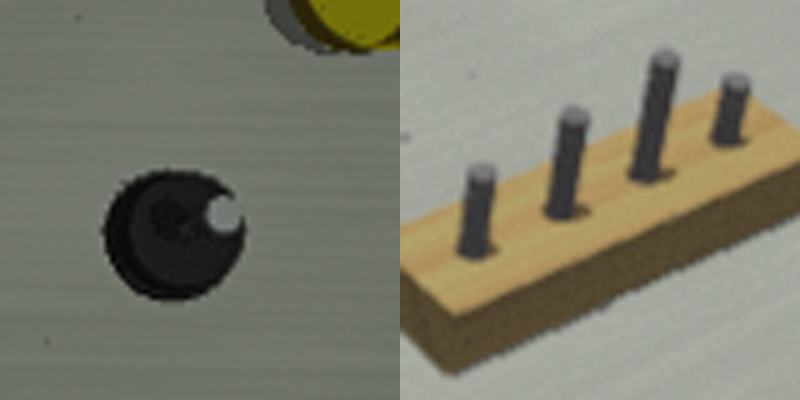

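The crop gives the post order: y=188 is the 64 mm post, 232 the 74, 276 the 84 and 320 the 54. The rod's handle (bright spot) leans towards the lower right only because of parallax. Next I move above the rod.

```bash
python3 -m crank '[[459,-212,0,-75,95],[459,-212,0,-75,95],[459,-212,0,-75,95],[459,-212,0,-75,95],[459,-212,0,-75,95],[459,-212,0,-75,95],[459,-212,0,-75,95],[459,-212,0,-75,95],[459,-212,0,-75,95],[459,-212,0,-75,95]]'
cat >> h.py <<'E'
from scipy.spatial.transform import Rotation as Rn
def to(p,yaw=None):
    "shift in tool axes (and turn, deg) from the measured pose to world p"
    s=env.state(); R=Rn.from_euler('xyz',s['tcp_rot']).as_matrix()
    print('at',s['eef_pos'].round(1),'yaw',np.degrees(s['tcp_rot'][2]).round(1),'t',s['t'],'F',s['ft_force'].round(1))
    d=R.T@(np.array(p,float)-s['eef_pos']); print('shift',d.round(1), 'turn',None if yaw is None else (np.degrees(s['tcp_rot'][2])-yaw).round(1))
E
python3 -c "
from h import *
to((549,-282,220),90)"
```

```text
t: 1.03
eef_pos: [481.6, -337.8, 233.7]
tcp_rot: [-3.142, 0.0, 1.513]
ft_force: [0.7, -0.9, 0.0]
opening: 0.997
grip_force: 0.0
at [ 481.6 -337.8  233.7] yaw 86.7 t 1.0333 F [ 0.7 -0.9  0. ]
shift [59.6 64.1 13.6] turn -3.3
```

```bash
python3 -m crank '[[59.6,64,14,-3.3,95],[59.6,64,14,-3.3,95],[59.6,64,14,-3.3,95],[59.6,64,14,-3.3,95],[59.6,64,14,-3.3,95]]'
python3 -c "
from h import *
to((549,-282,220),90)
c=snap('wrist','w1.png'); print(np.array(c['pose']).round(2).tolist(),np.array(c['K']).round(0).tolist())
print(proj(c,(549,-282,125)),proj(c,(549,-282,40)))"
```

```text
t: 1.45
eef_pos: [547.7, -284.0, 219.4]
tcp_rot: [-3.141, -0.0, 1.565]
ft_force: [-0.3, -0.9, -0.1]
opening: 0.997
grip_force: 0.0
at [ 547.7 -284.   219.4] yaw 89.7 t 1.45 F [-0.3 -0.9 -0.1]
shift [ 2.   1.2 -0.6] turn -0.3
[[1.0, -0.0, -0.0, 547.84], [-0.0, -0.97, -0.25, -213.81], [-0.0, 0.25, -0.97, 371.57], [0.0, 0.0, 0.0, 1.0]] [[415.0, 0.0, 316.0], [0.0, 415.0, 245.0], [0.0, 0.0, 1.0]]
[318.6 251.5] [318.  223.7]
```

View pics/w1.png

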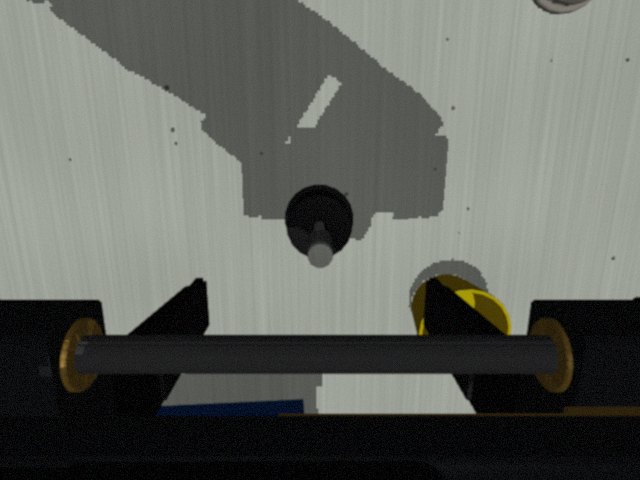

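The wrist view shows the handle top at about (320,255), a few pixels from the prediction, and the stand's disc around (319,219).

```bash
python3 -c "
from h import *
c=snap('wrist'); g=cv2.cvtColor(c['img'],cv2.COLOR_BGR2GRAY)
print(g[235:275:3,320],g[255,296:345:3])
m=np.zeros_like(g);m[238:272,300:340]=(g[238:272,300:340]>85)
n,l,st,ce=cv2.connectedComponentsWithStats(m);print(st.tolist(),ce.tolist())
k=1+st[1:,4].argmax();print(onz(c,*ce[k],125))
m=(g<35).astype(np.uint8);m[:180]=0;m[262:]=0;m[:,:270]=0;m[:,370:]=0
print(cv2.minEnclosingCircle(cv2.findNonZero(m)));print(onz(c,319.5,217,40))
to((549.8,-283.5,103),90)"
```

```text
[ 22  20  50  94  92  95  91  90  90  92  94 159 160 160] [162 159 164 159  95  91  88  94  89  93  87  94 104 159 165 159 159]
[[0, 0, 640, 480, 306287], [300, 244, 40, 28, 913]] [[319.4990319536905, 239.4399011384747], [319.8247535596933, 259.6615553121577]]
[ 549.4 -288.   125. ]
((319.2087707519531, 219.43380737304688), 35.57890701293945)
[ 549.9 -277.2   40. ]
at [ 547.1 -285.   219.8] yaw 89.6 t 1.55 F [ 0.6 -0.2 -0.1]
shift [  1.6   2.7 116.8] turn -0.4
```

```bash
python3 -m crank '[[0.5,2.3,40,-0.4,60],[0.5,2.3,80,-0.4,60],[0.5,2.3,117,-0.4,60],[0.5,2.3,117,-0.4,60],[0.5,2.3,117,-0.4,0],[0.5,2.3,117,-0.4,0],[0.5,2.3,117,-0.4,0],[0.5,2.3,117,-0.4,0],[0.5,2.3,117,-0.4,0],[0.5,2.3,117,-0.4,0]]'
python3 -m crank '[[0,0,0,0,0],[0,0,0,0,0],[0,0,0,0,0]]'
python3 -c "
from h import *
for i in range(3): print(env.state()['eef_pos'])
to((549,-284,103),90)"
```

```text
t: 2.38
eef_pos: [550.5, -283.8, 103.8]
tcp_rot: [3.14, 0.001, 1.571]
ft_force: [0.3, -0.4, -0.5]
opening: 0.356
grip_force: 0.0
t: 2.63
eef_pos: [550.3, -283.6, 102.7]
tcp_rot: [3.142, 0.0, 1.571]
ft_force: [-0.2, 0.7, 1.2]
opening: 0.166
grip_force: 30.0
[ 550.27534214 -283.56437779  102.73111147]
[ 550.27534214 -283.56437779  102.73111147]
[ 550.27534214 -283.56437779  102.73111147]
at [ 550.3 -283.6  102.7] yaw 90.0 t 2.6333 F [-0.2  0.7  1.2]
shift [-0.4 -1.3 -0.3] turn 0.0
```

```bash
python3 -m crank '[[0,0,-15,0,0],[0,0,-35,0,0],[0,0,-65,0,0],[0,0,-100,0,0],[20,4,-100,0,0],[55,11,-100,0,0],[95,19,-100,0,0],[135,27,-100,0,0],[175,35,-100,0,0],[215,43,-100,0,0]]'
python3 -m crank '[[30,6,0,0,0],[47,10.7,0,0,0],[52,10.7,0,0,0],[52.6,10.7,8,0,0],[52.6,10.7,14,0,0],[52.6,10.7,14,0,0]]'
python3 -c "
from h import *
to((604,-16,188),90)
c=snap('wrist','w2.png');snap('scene','s2.png');snap('top','t2.png')
print(proj(c,(604,-16,72)),proj(c,(604,-16,95)))"
```

```text
t: 3.47
eef_pos: [593.1, -66.7, 202.6]
tcp_rot: [-3.141, 0.0, 1.571]
ft_force: [0.7, 0.4, -0.2]
opening: 0.165
grip_force: 30.0
t: 3.97
eef_pos: [603.0, -17.0, 186.8]
tcp_rot: [-3.139, -0.0, 1.57]
ft_force: [0.3, 0.3, -1.0]
opening: 0.165
grip_force: 30.0
at [603.  -17.  186.8] yaw 90.0 t 3.9667 F [ 0.3  0.3 -1. ]
shift [ 1.   1.  -1.2] turn -0.0
[318.4 244.7] [318.5 254.2]
```

View pics/w2.png

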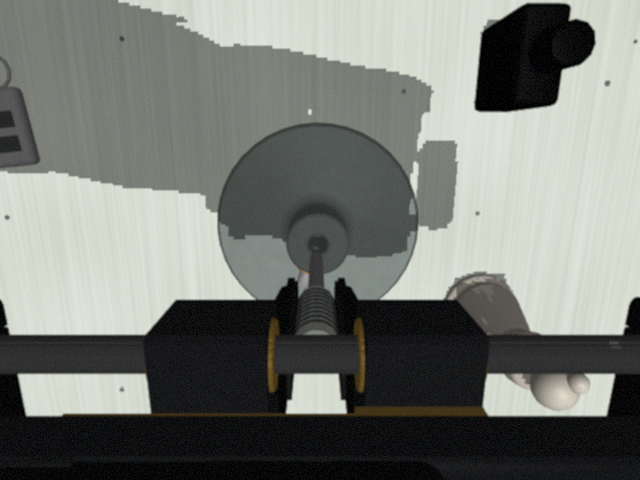

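```bash
python3 -c "
from h import *
a=cv2.imread('pics/w2.png')[200:290,270:370];b=cv2.imread('pics/s2.png')[215:305,285:385]
f=lambda x:cv2.convertScaleAbs(cv2.resize(x,(400,360),interpolation=cv2.INTER_CUBIC),alpha=1.8)
cv2.imwrite('pics/z2.png',np.hstack([f(a),f(b)]))
"
```

```text
(no output)
```

View pics/z2.png

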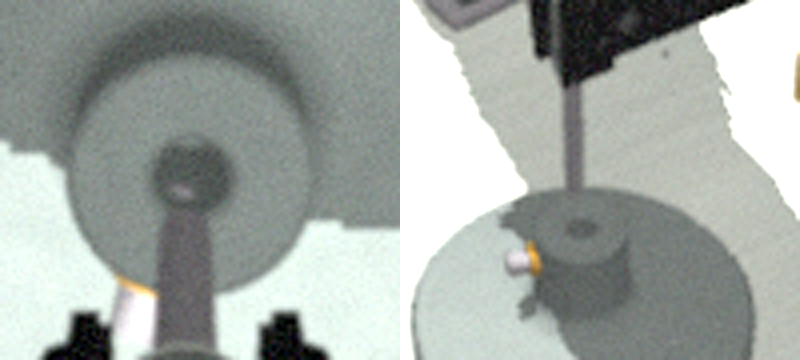

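The rod tip is at wrist pixel (316.5,252) (its near rim) and scene pixel (328.2,262). The hole is at wrist (318.2,244.2) and scene (330,272.2).

```bash
python3 -c "
from h import *
c=snap('wrist');s=snap('scene')
to((604,-16,188),90)
print('hole',onz(c,318.2,244.2,72),onz(s,330,272.2,72))
print('rim',onz(c,316.5,252,94),onz(s,328.2,262.5,94))
for p in [(604,-16,72),(604,-16,94),(602,-16,94),(604,-18,94),(602,-18,94)]: print(p,proj(c,p),proj(s,p))
print('col of rod higher',onz(c,316.5,285,120))
"
```

```text
at [603.8 -16.8 188.8] yaw 90.0 t 4.2167 F [-1.  -0.  -0.9]
shift [0.8 0.2 0.8] turn -0.0
hole [604.8 -16.1  72. ] [605.7 -17.6  72. ]
rim [603.7 -15.4  94. ] [602.2 -18.8  94. ]
(604, -16, 72) [316.9 244. ] [330.3 271.3]
(604, -16, 94) [317.  252.9] [330.1 262.5]
(602, -16, 94) [313.8 252.9] [329.5 261.8]
(604, -18, 94) [317. 256.] [329.1 263. ]
(602, -18, 94) [313.8 256. ] [328.6 262.2]
col of rod higher [603.6 -27.5 120. ]
```

Both views agree that the tip needs about +1.1 mm in x and +2.8 mm in y. I correct that and lower the rod.

```bash
python3 -m crank '[[2.8,1.1,0,0,0],[2.8,1.1,6,0,0],[2.8,1.1,12,0,0],[2.8,1.1,16,0,0],[2.8,1.1,16,0,0]]'
python3 -m crank '[[0,0,2,0,0],[0,0,4,0,0],[0,0,6,0,0],[0,0,8,0,0],[0,0,10,0,0],[0,0,10,0,0]]'
python3 -c "
from h import *
to((604,-16,188),90)
a=snap('wrist','w3.png')['img'][200:290,270:370];b=snap('scene')['img'][215:305,285:385]
f=lambda x:cv2.convertScaleAbs(cv2.resize(x,(400,360),interpolation=cv2.INTER_CUBIC),alpha=1.8)
cv2.imwrite('pics/z3.png',np.hstack([f(a),f(b)]))"
```

```text
t: 4.63
eef_pos: [604.4, -13.1, 171.3]
tcp_rot: [-3.14, -0.0, 1.571]
ft_force: [-0.7, 0.5, -0.6]
opening: 0.161
grip_force: 30.0
t: 5.13
eef_pos: [604.7, -13.1, 162.2]
tcp_rot: [-3.141, 0.0, 1.571]
ft_force: [0.9, -0.5, -0.3]
opening: 0.163
grip_force: 30.0
at [604.7 -13.1 162.2] yaw 90.0 t 5.1333 F [ 0.9 -0.5 -0.3]
shift [ -2.9  -0.8 -25.8] turn 0.0
```

View pics/z3.png

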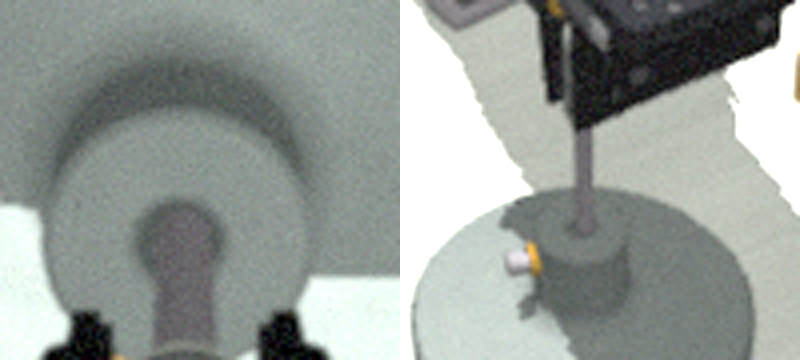

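The rod is in the mouth, about 0.8 mm off in +x. I trim that, go to about 17.5 mm deep, then feel in small steps. A force check stops the chain of typed moves.

```bash
cat > ok.py <<'E'
# exit 1 (stop the chain) if the upward force passes the given limit
import sys
from cell import env
s=env.state(); f=s['ft_force']; print('z',s['eef_pos'][2].round(2),'F',f.round(1),flush=True)
sys.exit(f[2]>float(sys.argv[1]))
E
G="python3 ok.py 2.5"
python3 -m crank '[[-0.5,-0.7,0,0,0],[-0.5,-0.7,3,0,0],[-0.5,-0.7,6,0,0],[-0.5,-0.7,6,0,0]]' >/dev/null && $G &&
python3 -m crank '[[0,0,3,0,0],[0,0,6,0,0],[0,0,9,0,0],[0,0,9,0,0]]' >/dev/null; $G &&
python3 -m crank '[[0,0,0.4,0,0],[0,0,0.8,0,0],[0,0,0.8,0,0]]' >/dev/null && $G &&
python3 -m crank '[[0,0,0.4,0,0],[0,0,0.8,0,0],[0,0,0.8,0,0]]' >/dev/null && $G &&
python3 -m crank '[[0,0,0.4,0,0],[0,0,0.8,0,0],[0,0,0.8,0,0]]' >/dev/null && $G &&
python3 -m crank '[[0,0,0.4,0,0],[0,0,0.8,0,0],[0,0,0.8,0,0]]' >/dev/null && $G &&
python3 -m crank '[[0,0,0.4,0,0],[0,0,0.8,0,0],[0,0,0.8,0,0]]' >/dev/null && $G &&
python3 -m crank '[[0,0,0.4,0,0],[0,0,0.8,0,0],[0,0,0.8,0,0]]' >/dev/null && $G &&
python3 -m crank '[[0,0,0.4,0,0],[0,0,0.8,0,0],[0,0,0.8,0,0]]' >/dev/null && $G &&
python3 -m crank '[[0,0,0.4,0,0],[0,0,0.8,0,0],[0,0,0.8,0,0]]' >/dev/null && $G
```

```text
z 155.95 F [-0.3  0.2 -0.7]
z 155.95 F [-0.3  0.2 -0.7]False
False
```

```bash
sed -i 's/sys.exit(\(.*\))$/sys.exit(int(\1))/' ok.py
G="python3 ok.py 2.5"
python3 -m crank '[[0,0,3,0,0],[0,0,6,0,0],[0,0,9,0,0],[0,0,9,0,0]]' >/dev/null; $G &&
python3 -m crank '[[0,0,0.4,0,0],[0,0,0.8,0,0],[0,0,0.8,0,0]]' >/dev/null && $G &&
python3 -m crank '[[0,0,0.4,0,0],[0,0,0.8,0,0],[0,0,0.8,0,0]]' >/dev/null && $G &&
python3 -m crank '[[0,0,0.4,0,0],[0,0,0.8,0,0],[0,0,0.8,0,0]]' >/dev/null && $G &&
python3 -m crank '[[0,0,0.4,0,0],[0,0,0.8,0,0],[0,0,0.8,0,0]]' >/dev/null && $G &&
python3 -m crank '[[0,0,0.4,0,0],[0,0,0.8,0,0],[0,0,0.8,0,0]]' >/dev/null && $G &&
python3 -m crank '[[0,0,0.4,0,0],[0,0,0.8,0,0],[0,0,0.8,0,0]]' >/dev/null && $G &&
python3 -m crank '[[0,0,0.4,0,0],[0,0,0.8,0,0],[0,0,0.8,0,0]]' >/dev/null && $G &&
python3 -m crank '[[0,0,0.4,0,0],[0,0,0.8,0,0],[0,0,0.8,0,0]]' >/dev/null && $G
```

```text
z 146.87 F [ 0.1  0.7 -0. ]
z 146.81 F [ 0.2 -0.2 -1.3]
z 146.0 F [-0.1  0.1 -0.5]
z 145.16 F [-0.9  0.  -0.4]
z 144.31 F [ 0.4  0.1 -0.6]
z 143.52 F [-0.6 -0.2 -0.7]
z 142.71 F [ 0.3 -0.5 -0.3]
z 141.95 F [-0.5  0.6 -0.3]
z 141.11 F [-0.4  0.7 -0.3]
```

```bash
G="python3 ok.py 2.5"
python3 -m crank '[[0,0,0.5,0,0],[0,0,1,0,0],[0,0,1,0,0]]' >/dev/null && $G &&
python3 -m crank '[[0,0,0.5,0,0],[0,0,1,0,0],[0,0,1,0,0]]' >/dev/null && $G &&
python3 -m crank '[[0,0,0.5,0,0],[0,0,1,0,0],[0,0,1,0,0]]' >/dev/null && $G &&
python3 -m crank '[[0,0,0.5,0,0],[0,0,1,0,0],[0,0,1,0,0]]' >/dev/null && $G &&
python3 -m crank '[[0,0,0.5,0,0],[0,0,1,0,0],[0,0,1,0,0]]' >/dev/null && $G &&
python3 -m crank '[[0,0,0.5,0,0],[0,0,1,0,0],[0,0,1,0,0]]' >/dev/null && $G &&
python3 -m crank '[[0,0,0.5,0,0],[0,0,1,0,0],[0,0,1,0,0]]' >/dev/null && $G &&
python3 -m crank '[[0,0,0.5,0,0],[0,0,1,0,0],[0,0,1,0,0]]' >/dev/null && $G &&
python3 -m crank '[[0,0,0.5,0,0],[0,0,1,0,0],[0,0,1,0,0]]' >/dev/null && $G &&
python3 -m crank '[[0,0,0.5,0,0],[0,0,1,0,0],[0,0,1,0,0]]' >/dev/null && $G &&
python3 -m crank '[[0,0,0.5,0,0],[0,0,1,0,0],[0,0,1,0,0]]' >/dev/null && $G &&
python3 -m crank '[[0,0,0.5,0,0],[0,0,1,0,0],[0,0,1,0,0]]' >/dev/null && $G
```

```text
z 140.11 F [-0.6 -0.3 -1. ]
z 139.11 F [ 0.2 -0.1 -0.8]
z 138.11 F [-0.1 -0.6 -0.7]
z 137.12 F [ 0.4  0.6 -0.5]
z 136.1 F [ 0.1 -0.   0. ]
z 135.1 F [ 0.7 -0.1 -0.7]
z 134.1 F [ 0.3  0.2 -0.3]
z 133.11 F [-0.6 -0.2 -0. ]
z 132.09 F [-0.7 -0.1 -1.4]
z 131.1 F [ 1.2  0.7 -0.3]
z 130.09 F [ 0.1  0.1 -1.4]
z 129.11 F [ 0.3 -0.1 -0.4]
```

Depth is now about 35.6 mm and the bottom has not been reached.

```bash
G="python3 ok.py 2.5"
python3 -m crank '[[0,0,0.5,0,0],[0,0,1,0,0],[0,0,1,0,0]]' >/dev/null && $G &&
python3 -m crank '[[0,0,0.5,0,0],[0,0,1,0,0],[0,0,1,0,0]]' >/dev/null && $G &&
python3 -m crank '[[0,0,0.5,0,0],[0,0,1,0,0],[0,0,1,0,0]]' >/dev/null && $G &&
python3 -m crank '[[0,0,0.5,0,0],[0,0,1,0,0],[0,0,1,0,0]]' >/dev/null && $G &&
python3 -m crank '[[0,0,0.5,0,0],[0,0,1,0,0],[0,0,1,0,0]]' >/dev/null && $G &&
python3 -m crank '[[0,0,0.5,0,0],[0,0,1,0,0],[0,0,1,0,0]]' >/dev/null && $G &&
python3 -m crank '[[0,0,0.5,0,0],[0,0,1,0,0],[0,0,1,0,0]]' >/dev/null && $G &&
python3 -m crank '[[0,0,0.5,0,0],[0,0,1,0,0],[0,0,1,0,0]]' >/dev/null && $G &&
python3 -m crank '[[0,0,0.5,0,0],[0,0,1,0,0],[0,0,1,0,0]]' >/dev/null && $G &&
python3 -m crank '[[0,0,0.5,0,0],[0,0,1,0,0],[0,0,1,0,0]]' >/dev/null && $G &&
python3 -m crank '[[0,0,0.5,0,0],[0,0,1,0,0],[0,0,1,0,0]]' >/dev/null && $G &&
python3 -m crank '[[0,0,0.5,0,0],[0,0,1,0,0],[0,0,1,0,0]]' >/dev/null && $G
```

```text
z 128.12 F [-0.4 -1.3 -0.5]
z 127.1 F [-0.   0.5 -1.7]
z 126.1 F [ 0.2 -0.1 -0.4]
z 125.1 F [ 0.5 -0.2 -0.9]
z 124.13 F [ 0.9 -0.3 -0.6]
z 123.11 F [-0.4  0.4 -0.9]
z 122.12 F [ 0.2 -0.6 -1.5]
z 121.11 F [ 0.1 -0.4 -0.4]
z 120.1 F [-0.1 -0.6  0.2]
z 119.11 F [-0.4  0.5  0.5]
z 118.11 F [-0.1  0.6 -0.8]
z 117.12 F [-0.4  0.1 -1. ]
```

```bash
G="python3 ok.py 2.5"
python3 -m crank '[[0,0,0.5,0,0],[0,0,1,0,0],[0,0,1,0,0]]' >/dev/null && $G &&
python3 -m crank '[[0,0,0.5,0,0],[0,0,1,0,0],[0,0,1,0,0]]' >/dev/null && $G &&
python3 -m crank '[[0,0,0.5,0,0],[0,0,1,0,0],[0,0,1,0,0]]' >/dev/null && $G &&
python3 -m crank '[[0,0,0.5,0,0],[0,0,1,0,0],[0,0,1,0,0]]' >/dev/null && $G &&
python3 -m crank '[[0,0,0.5,0,0],[0,0,1,0,0],[0,0,1,0,0]]' >/dev/null && $G &&
python3 -m crank '[[0,0,0.5,0,0],[0,0,1,0,0],[0,0,1,0,0]]' >/dev/null && $G &&
python3 -m crank '[[0,0,0.5,0,0],[0,0,1,0,0],[0,0,1,0,0]]' >/dev/null && $G &&
python3 -m crank '[[0,0,0.5,0,0],[0,0,1,0,0],[0,0,1,0,0]]' >/dev/null && $G &&
python3 -m crank '[[0,0,0.5,0,0],[0,0,1,0,0],[0,0,1,0,0]]' >/dev/null && $G &&
python3 -m crank '[[0,0,0.5,0,0],[0,0,1,0,0],[0,0,1,0,0]]' >/dev/null && $G
```

```text
z 116.09 F [ 0.1  0.2 -0.9]
z 115.12 F [ 0.2  0.1 -1.3]
z 114.12 F [0.2 1.  0.2]
z 113.09 F [ 0.2 -0.7 -0.5]
z 112.25 F [0.  0.4 0.2]
z 112.02 F [-2.1 -0.4  8.6]
```

The bottom is at TCP z ≈ 112.2, a depth of about 52.5 mm, so the 84 mm post fits and would stand out about 31.5 mm. I hold the contact briefly, then return the rod.

```bash
python3 -m crank '[[0,0,0,0,0],[0,0,0,0,0],[0,0,-15,0,0],[0,0,-35,0,0],[0,0,-60,0,0],[0,0,-92,0,0],[0,0,-92,0,0],[-25,-5,-92,0,0],[-60,-12,-92,0,0],[-100,-20,-92,0,0]]'
python3 -m crank '[[-40,-8,0,0,0],[-80,-16,0,0,0],[-120,-24,0,0,0],[-150,-30,0,0,0],[-165,-33.5,0,0,0],[-169.9,-34.1,0,0,0],[-169.9,-34.1,20,0,0],[-169.9,-34.1,40,0,0],[-169.9,-34.1,52,0,0],[-169.9,-34.1,52,0,0]]'
python3 -c "
from h import *
to((550.3,-283.6,102.7),90)
a=snap('wrist')['img'][170:290,250:390];b=snap('scene')['img'][250:370,110:250]
f=lambda x:cv2.convertScaleAbs(cv2.resize(x,(400,343),interpolation=cv2.INTER_CUBIC),alpha=1.8)
cv2.imwrite('pics/z4.png',np.hstack([f(a),f(b)]))"
```

```text
t: 16.23
eef_pos: [584.0, -113.6, 203.1]
tcp_rot: [3.141, 0.0, 1.574]
ft_force: [0.8, -0.4, -0.4]
opening: 0.162
grip_force: 30.0
t: 17.07
eef_pos: [549.7, -281.8, 148.7]
tcp_rot: [-3.138, -0.002, 1.573]
ft_force: [-0.4, 1.2, -0.4]
opening: 0.165
grip_force: 30.0
at [ 549.7 -281.8  148.7] yaw 90.1 t 17.0667 F [-0.4  1.2 -0.4]
shift [-1.9  0.7 46. ] turn 0.1
```

View pics/z4.png

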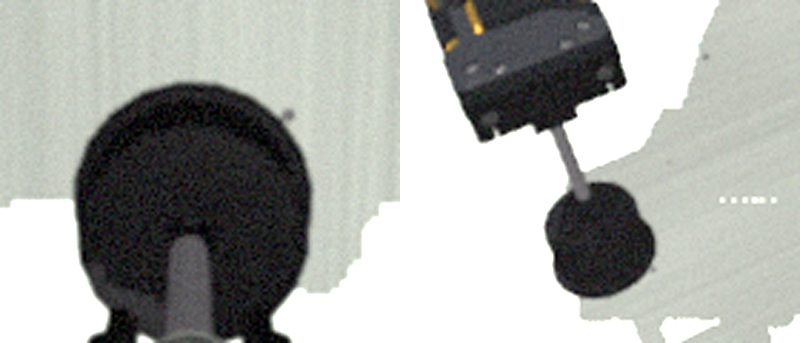

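```bash
python3 -c "
from h import *
to((550.3,-283.6,102.7),90)"
G="python3 ok.py 4"
python3 -m crank '[[0,0,3,0,0],[0,0,7,0,0],[0,0,11,0,0],[0,0,14,0,0],[0,0,15,0,0],[0,0,15,0,0]]' && $G &&
python3 -m crank '[[0,0,3,0,0],[0,0,6,0,0],[0,0,9,0,0],[0,0,9,0,0]]' && $G
```

```text
at [ 550.7 -282.7  151.4] yaw 90.1 t 17.1667 F [-0.1 -0.8 -0.6]
shift [-0.9 -0.3 48.7] turn 0.1
t: 17.67
eef_pos: [550.1, -283.6, 136.0]
tcp_rot: [-3.141, -0.0, 1.571]
ft_force: [0.2, -1.2, 0.4]
opening: 0.161
grip_force: 30.0
z 135.97 F [ 0.2 -1.2  0.4]
t: 18.0
eef_pos: [550.0, -283.5, 126.5]
tcp_rot: [-3.141, -0.0, 1.571]
ft_force: [-0.9, -0.5, 0.6]
opening: 0.162
grip_force: 30.0
z 126.49 F [-0.9 -0.5  0.6]
```

The rod is in the hole (z 126 with no force). I carry on down, then release and back off.

```bash
G="python3 ok.py 6"
python3 -m crank '[[0,0,4,0,0],[0,0,8,0,0],[0,0,12,0,0],[0,0,16,0,0],[0,0,20,0,0],[0,0,22,0,0],[0,0,22,0,0]]' && $G &&
python3 -m crank '[[0,0,0,0,15],[0,0,0,0,20],[0,0,0,0,40],[0,0,0,0,45],[0,0,0,0,45]]' && python3 -m crank '[[0,0,-30,0,45],[0,0,-65,0,45],[0,0,-100,0,45],[0,0,-100,0,45]]'
python3 -c "
from h import *
to((546,276,200),90)
a=snap('wrist')['img'];b=snap('scene')['img'][250:370,110:250]
cv2.imwrite('pics/z5.png',np.hstack([cv2.resize(a,(400,300)),cv2.convertScaleAbs(cv2.resize(b,(350,300)),alpha=1.8)]))"
```

```text
t: 18.58
eef_pos: [550.1, -283.5, 104.6]
tcp_rot: [-3.141, -0.0, 1.571]
ft_force: [0.1, -1.1, -0.5]
opening: 0.165
grip_force: 30.0
z 104.6 F [ 0.1 -1.1 -0.5]
t: 19.0
eef_pos: [550.3, -283.6, 105.4]
tcp_rot: [3.141, 0.0, 1.571]
ft_force: [0.1, -0.1, 0.1]
opening: 0.362
grip_force: 0.0
t: 19.33
eef_pos: [552.1, -284.7, 211.9]
tcp_rot: [3.134, 0.005, 1.571]
ft_force: [-0.5, -0.8, 0.3]
opening: 0.472
grip_force: 0.0
at [ 552.1 -284.7  211.9] yaw 90.0 t 19.3333 F [-0.5 -0.8  0.3]
shift [560.8  -5.8   8.9] turn 0.0
```

View pics/z5.png

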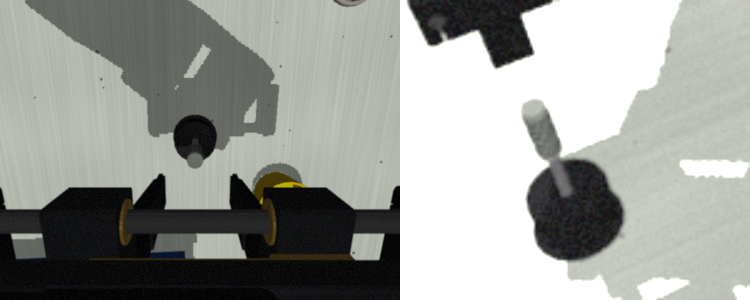

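The rod is back in its stand (right crop). Next I go to the rack.

```bash
python3 -m crank '[[40,-3,-58,0,45],[80,-3,-58,0,45],[120,-3,-58,0,45],[160,-3,-58,0,45],[200,-3,-58,0,45],[240,-3,-58,0,45],[280,-3,-58,0,45],[320,-3,-58,0,45],[360,-3,-58,0,45],[400,-3,-58,0,45]]' >/dev/null
python3 -m crank '[[40,0,0,0,45],[80,0,0,0,45],[100,0,0,0,45],[100,0,0,0,45],[100,0,0,0,45],[100,0,0,0,45]]'
python3 -c "
from h import *
c=snap('wrist','w6.png')
hsv=cv2.cvtColor(c['img'],cv2.COLOR_BGR2HSV)
m=cv2.inRange(hsv,(12,70,110),(32,255,255)); m[300:]=0; m=cv2.morphologyEx(m,cv2.MORPH_CLOSE,np.ones((5,5)))
n,l,st,ce=cv2.connectedComponentsWithStats(m);print(st.tolist())
k=1+st[1:,4].argmax();x,y,w,h=st[k,:4];print([onz(c,*p,34).tolist() for p in((x,y),(x+w,y),(x,y+h),(x+w,y+h))])
to((549,284,200),90)
a=c['img'][max(0,y-30):y+h+20,max(0,x-60):x+w+60];print(a.shape,max(0,y-30),max(0,x-60))
cv2.imwrite('pics/z6.png',cv2.resize(a,None,fx=3,fy=3)[:600,:800])"
```

```text
t: 20.77
eef_pos: [546.7, 210.8, 262.2]
tcp_rot: [-3.14, 0.001, 1.571]
ft_force: [-0.3, -0.2, -0.0]
opening: 0.475
grip_force: 0.0
[[0, 0, 640, 480, 294244], [288, 37, 67, 229, 12956]]
[[522.5, 362.0, 34.0], [578.6, 362.0, 34.0], [519.3, 161.1, 34.0], [583.6, 161.2, 34.0]]
at [546.9 210.4 262.5] yaw 90.0 t 20.8167 F [-0.8  0.1 -0.5]
shift [73.6  2.2 62.4] turn -0.0
(279, 187, 3) 7 228
```

```bash
python3 -c "
from h import *
c=snap('wrist'); img=c['img']
hsv=cv2.cvtColor(img,cv2.COLOR_BGR2HSV)
m=cv2.inRange(hsv,(12,70,110),(32,255,255))
for r in (50,100,150,200,250):
    x=np.where(m[r])[0]; x=x[(x>270)&(x<370)]; print(r,x.min(),x.max()+1,onz(c,x.min(),r,34),onz(c,x.max()+1,r,34))
g=((hsv[...,1]<70)).astype(np.uint8); g[:,:296]=0; g[:,345:]=0; g[:40]=0; g[290:]=0
n,l,st,ce=cv2.connectedComponentsWithStats(g)
for i in range(1,n):
    if st[i,4]>25: print(st[i].tolist(),ce[i].round(1), cv2.cvtColor(img,cv2.COLOR_BGR2GRAY)[st[i,1]:st[i,1]+st[i,3]:3,int(ce[i,0])])
for y in (192.6,238.6,284.6,330.6):
  print(y,[proj(c,(551,y,z)).tolist() for z in (34,66,76,86,96)])
"
```

```text
50 288 354 [522.7 351.7  34. ] [578.4 351.7  34. ]
100 289 353 [522.9 311.7  34. ] [578.5 311.7  34. ]
150 290 352 [523.1 269.3  34. ] [578.5 269.4  34. ]
200 291 352 [523.3 224.4  34. ] [579.5 224.4  34. ]
250 292 351 [523.6 176.6  34. ] [579.7 176.7  34. ]
[314, 62, 15, 22, 268] [320.8  72.3] [138 153 150 155 154  98  43  50]
[314, 122, 16, 17, 200] [321.4 130. ] [79 82 89 88 87 77]
[315, 177, 14, 21, 246] [321.2 187.4] [50 39 58 82 82 81 82]
[315, 227, 14, 24, 263] [321.1 238.5] [44 47 48 54 76 84 82 89]
[296, 264, 49, 26, 1233] [320.1 276.9] [169 186 187 186 186 186 185 182 188]
192.6 [[320.9, 233.6], [321.3, 242.0], [321.4, 244.9], [321.6, 247.9], [321.7, 251.2]]
238.6 [[321.1, 184.5], [321.5, 188.8], [321.6, 190.3], [321.8, 191.8], [322.0, 193.5]]
284.6 [[321.3, 132.3], [321.7, 131.9], [321.9, 131.8], [322.0, 131.6], [322.2, 131.5]]
330.6 [[321.4, 76.7], [321.9, 71.0], [322.1, 69.0], [322.3, 66.8], [322.5, 64.5]]
```

Wrist measurements put the rack's centre at (551, 261.6) and confirm the post order. The 84 mm post stands at about (550.6, 285.5) with its top at z=96.

```bash
python3 -m crank '[[35,3.5,0,0,40],[65,3.5,10,0,40],[75,3.5,40,0,40],[75,3.5,80,0,40],[75,3.5,110,0,40],[75,3.5,120,0,40],[75,3.5,120,0,40],[75,3.5,120,0,40],[75,3.5,120,0,40]]' 
python3 -c "
from h import *
to((550.6,285.5,90),90)"
```

```text
t: 21.62
eef_pos: [551.5, 286.2, 145.2]
tcp_rot: [3.139, -0.001, 1.571]
ft_force: [0.2, 0.5, 0.8]
opening: 0.421
grip_force: 0.0
at [551.5 286.2 145.2] yaw 90.0 t 21.6167 F [0.2 0.5 0.8]
shift [-0.7 -1.1 55.2] turn -0.0
```

```bash
python3 -m crank '[[0,-0.7,20,0,40],[0,-0.7,40,0,40],[0,-0.7,55,0,40],[0,-0.7,55,0,40],[0,-0.7,55,0,0],[0,-0.7,55,0,0],[0,-0.7,55,0,0],[0,-0.7,55,0,0],[0,-0.7,55,0,0],[0,-0.7,55,0,0]]' 
python3 -m crank '[[0,0,0,0,0],[0,0,0,0,0],[0,0,-4,0,0],[0,0,-8,0,0],[0,0,-12,0,0],[0,0,-15,0,0],[0,0,-15,0,0]]'
```

```text
t: 22.45
eef_pos: [550.1, 286.5, 89.0]
tcp_rot: [3.14, -0.0, 1.571]
ft_force: [1.3, -0.4, 4.9]
opening: 0.125
grip_force: 30.0
t: 23.03
eef_pos: [549.8, 286.4, 103.9]
tcp_rot: [3.141, -0.0, 1.571]
ft_force: [-0.2, 0.3, -1.2]
opening: 0.12
grip_force: 30.0
```

```bash
python3 -m crank '[[0,0,-30,0,0],[0,0,-65,0,0],[0,0,-95,0,0],[-20,3,-95,0,0],[-55,10,-95,0,0],[-95,17,-95,0,0],[-135,24,-95,0,0],[-175,31,-95,0,0],[-215,38,-95,0,0],[-255,46,-95,0,0]]' >/dev/null
python3 -m crank '[[-30,6,0,0,0],[-42,8.3,0,0,0],[-46.6,8.3,0,0,0],[-46.6,8.3,15,0,0],[-46.6,8.3,28,0,0],[-46.6,8.3,28,0,0],[-46.6,8.3,28,0,0],[-46.6,8.3,28,0,0]]'
python3 -c "
from h import *
to((604.2,-15.2,169),90)
c=snap('wrist','w7.png');s=snap('scene')
f=lambda x:cv2.convertScaleAbs(cv2.resize(x,(400,360),interpolation=cv2.INTER_CUBIC),alpha=1.8)
cv2.imwrite('pics/z7.png',np.hstack([f(c['img'][200:290,270:370]),f(s['img'][215:305,285:385])]))
for p in ((604,-16,72),(604,-16,94)): print(proj(c,p),proj(s,p))"
```

```text
t: 24.53
eef_pos: [604.3, -14.2, 170.8]
tcp_rot: [3.141, 0.0, 1.572]
ft_force: [0.4, 0.3, -0.5]
opening: 0.123
grip_force: 30.0
at [604.3 -14.2 170.8] yaw 90.1 t 24.5333 F [ 0.4  0.3 -0.5]
shift [-1.  -0.1  1.8] turn 0.1
[315.8 255.3] [330.3 271.3]
[315.9 265.8] [330.1 262.5]
```

View pics/z7.png

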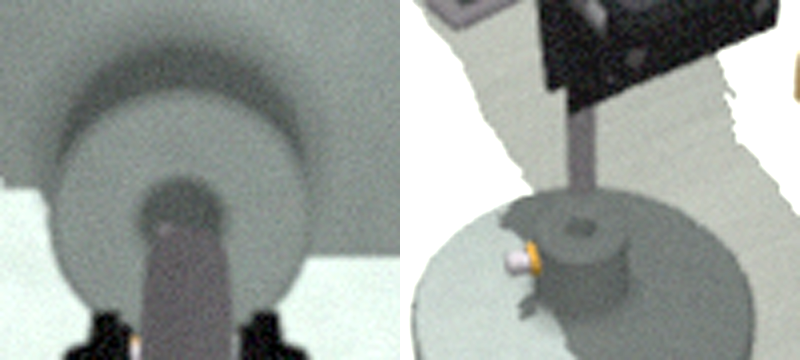

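The foot of the post sits about 0.7 mm too far in +x and 1.3 mm too far in +y. I correct that and lower it under the force guard.

```bash
G="python3 ok.py 4"
python3 -m crank '[[-1.3,-0.7,0,0,0],[-1.3,-0.7,5,0,0],[-1.3,-0.7,10,0,0],[-1.3,-0.7,15,0,0],[-1.3,-0.7,18,0,0],[-1.3,-0.7,18,0,0]]' && $G &&
python3 -m crank '[[0,0,1,0,0],[0,0,2,0,0],[0,0,2,0,0]]' >/dev/null && $G &&
python3 -m crank '[[0,0,1,0,0],[0,0,2,0,0],[0,0,2,0,0]]' >/dev/null && $G &&
python3 -m crank '[[0,0,1,0,0],[0,0,2,0,0],[0,0,2,0,0]]' >/dev/null && $G &&
python3 -m crank '[[0,0,1,0,0],[0,0,2,0,0],[0,0,2,0,0]]' >/dev/null && $G &&
python3 -m crank '[[0,0,1,0,0],[0,0,2,0,0],[0,0,2,0,0]]' >/dev/null && $G &&
python3 -m crank '[[0,0,1,0,0],[0,0,2,0,0],[0,0,2,0,0]]' >/dev/null && $G
```

```text
t: 25.13
eef_pos: [603.1, -16.5, 151.2]
tcp_rot: [-3.14, -0.0, 1.571]
ft_force: [-0.2, -0.5, -1.3]
opening: 0.119
grip_force: 30.0
z 151.18 F [-0.2 -0.5 -1.3]
z 150.15 F [-0.3  0.5 -2.2]
z 148.1 F [-0.7 -0.1 -0.8]
z 146.2 F [-0.2  2.2  0.3]
z 144.03 F [0.4 2.1 0.5]
z 141.94 F [ 0.4  1.2 -0.2]
z 140.0 F [-0.1  3.  -0.2]
```

The post is about 9 mm in. The side force of +2 N in y says to ease towards +y. Then on past the ball.

```bash
G="python3 ok.py 12"
python3 -m crank '[[0.8,0,0,0,0],[0.8,0,1,0,0],[0.8,0,2,0,0],[0.8,0,2,0,0]]' >/dev/null && $G &&
python3 -m crank '[[0,0,1,0,0],[0,0,2,0,0],[0,0,2,0,0]]' >/dev/null && $G &&
python3 -m crank '[[0,0,1,0,0],[0,0,2,0,0],[0,0,2,0,0]]' >/dev/null && $G &&
python3 -m crank '[[0,0,1,0,0],[0,0,2,0,0],[0,0,2,0,0]]' >/dev/null && $G &&
python3 -m crank '[[0,0,1,0,0],[0,0,2,0,0],[0,0,2,0,0]]' >/dev/null && $G &&
python3 -m crank '[[0,0,1,0,0],[0,0,2,0,0],[0,0,2,0,0]]' >/dev/null && $G &&
python3 -m crank '[[0,0,1,0,0],[0,0,2,0,0],[0,0,2,0,0]]' >/dev/null && $G
```

```text
z 137.97 F [-0.9  1.1 -1.7]
z 136.02 F [-0.3  0.9 -2.5]
z 133.99 F [ 0.2  0.7 -2.3]
z 132.09 F [ 0.4  1.5 -0. ]
z 130.09 F [ 1.8  1.6 -1.1]
z 127.93 F [ 2.6  3.  -2.1]
z 125.93 F [ 1.8  3.6 -2.6]
```

```bash
G="python3 ok.py 12"
python3 -m crank '[[0.8,0.5,0,0,0],[0.8,0.5,1.5,0,0],[0.8,0.5,3,0,0],[0.8,0.5,3,0,0]]' && $G &&
python3 -m crank '[[0,0,1.5,0,0],[0,0,3,0,0],[0,0,3,0,0]]' >/dev/null && $G &&
python3 -m crank '[[0,0,1.5,0,0],[0,0,3,0,0],[0,0,3,0,0]]' >/dev/null && $G &&
python3 -m crank '[[0,0,1.5,0,0],[0,0,3,0,0],[0,0,3,0,0]]' >/dev/null && $G &&
python3 -m crank '[[0,0,1.5,0,0],[0,0,3,0,0],[0,0,3,0,0]]' >/dev/null && $G &&
python3 -m crank '[[0,0,1.5,0,0],[0,0,3,0,0],[0,0,3,0,0]]' >/dev/null && $G &&
python3 -m crank '[[0,0,1.5,0,0],[0,0,3,0,0],[0,0,3,0,0]]' && $G
```

```text
t: 28.8
eef_pos: [603.8, -15.0, 122.9]
tcp_rot: [-3.141, 0.0, 1.571]
ft_force: [0.0, 1.9, -1.1]
opening: 0.117
grip_force: 30.0
z 122.91 F [ 0.   1.9 -1.1]
z 119.83 F [-0.   2.  -1.4]
z 116.82 F [ 1.3  1.1 -2.2]
z 113.8 F [ 0.5  2.  -1.5]
z 110.83 F [ 0.4  2.7 -1.1]
z 107.83 F [-0.5  2.4 -1.8]
t: 30.3
eef_pos: [603.9, -14.9, 104.8]
tcp_rot: [-3.141, 0.0, 1.571]
ft_force: [0.8, 2.8, -1.6]
opening: 0.116
grip_force: 30.0
z 104.83 F [ 0.8  2.8 -1.6]
```

```bash
G="python3 ok.py 6"
python3 -m crank '[[0,0,1,0,0],[0,0,2,0,0],[0,0,3,0,0],[0,0,4,0,0],[0,0,5,0,0],[0,0,5,0,0]]' >/dev/null && $G &&
python3 -m crank '[[0,0,0.5,0,0],[0,0,1,0,0],[0,0,1,0,0]]' >/dev/null && $G &&
python3 -m crank '[[0,0,0.5,0,0],[0,0,1,0,0],[0,0,1,0,0]]' >/dev/null && $G &&
python3 -m crank '[[0,0,0.5,0,0],[0,0,1,0,0],[0,0,1,0,0]]' >/dev/null && $G &&
python3 -m crank '[[0,0,0.5,0,0],[0,0,1,0,0],[0,0,1,0,0]]' >/dev/null && $G &&
python3 -m crank '[[0,0,0.5,0,0],[0,0,1,0,0],[0,0,1,0,0]]' >/dev/null && $G
```

```text
z 99.85 F [ 0.8  2.1 -2.3]
z 99.13 F [-0.5  2.1  0.8]
z 98.15 F [0.5 2.7 0.6]
z 97.09 F [0.1 2.5 0.6]
z 96.43 F [-0.3  2.2  5.3]
z 96.27 F [-3.3  2.4 13.6]
```

Contact came exactly where expected (z 96.5), now at 13.6 N. I hold briefly, release, and check numerically.

```bash
python3 -m crank '[[0,0,0,0,0],[0,0,0,0,0],[0,0,0,0,0]]'
python3 -m crank '[[0,0,0,0,15],[0,0,0,0,20],[0,0,0,0,30],[0,0,0,0,45],[0,0,0,0,45],[0,0,0,0,45]]'
python3 -m crank '[[0,0,-30,0,45],[0,0,-65,0,45],[0,0,-105,0,45],[-40,0,-130,0,45],[-80,0,-150,0,45],[-80,0,-150,0,45],[-80,0,-150,0,45]]'
python3 -c "
from h import *
to((604,-16,200))
s=snap('scene');w=snap('wrist')
for n,c,o in(('s',s,cv2.imread('pics/scene0.png')),):
    d=cv2.absdiff(c['img'],o).max(2)[225:285,310:350]>45
    ys,xs=np.where(d);print(xs.min()+310,xs.max()+310,ys.min()+225,ys.max()+225)
for z in(72,100,103.5): print(proj(s,(604,-16,z)),proj(w,(604,-16,z)))
g=cv2.cvtColor(s['img'],cv2.COLOR_BGR2GRAY);print(g[245:282:2,322:340:2])
for i in((165,300),(424,211),(406,220),(457,201),(441,203)): print(i,g[i[1]-8:i[1]+8:3,i[0]-6:i[0]+6:3].tolist())"
```

```text
t: 32.3
eef_pos: [604.2, -14.9, 96.3]
tcp_rot: [3.14, 0.0, 1.571]
ft_force: [-3.3, 3.5, 12.9]
opening: 0.119
grip_force: 30.0
t: 32.8
eef_pos: [603.9, -15.0, 95.0]
tcp_rot: [-3.141, 0.0, 1.571]
ft_force: [-0.7, -0.5, 0.2]
opening: 0.439
grip_force: 0.0
t: 33.38
eef_pos: [604.3, -97.1, 246.4]
tcp_rot: [3.139, 0.001, 1.568]
ft_force: [0.8, 1.0, -1.2]
opening: 0.476
grip_force: 0.0
at [604.3 -97.1 246.4] yaw 89.9 t 33.3833 F [ 0.8  1.  -1.2]
shift [81.1 -0.6 46.4] turn None
310 347 225 284
[330.3 271.3] [316.4 124.4]
[330.1 260.1] [316.4 123.2]
[330.1 258.6] [316.4 123. ]
[[103 100 101 101 101  99  98 100 100]
 [101 100  99  97  99 102 100 103 101]
 [100 100  98  99 101 103 102 102 101]
 [101 103 105 101 101 101 100 102 104]
 [102 101 100 104 102 101  99  96  98]
 [100 101 101  99 100 100  98 103 102]
 [103 101 102  84  82  89 100  99 101]
 [100  99  90  74  72  68  96 100 102]
 [ 96  92  78  67  72  59  80  91  97]
 [ 64  62  65  57  57  54  67  63  67]
 [ 82 105  99  56  62  56 106 103  72]
 [ 97 113  97  54  58  57 104 101  93]
 [ 64 109 100  55  58  54  58  68  64]
 [ 72  66  60  58
[... 202 characters left out ...]
3  56  52  54]]
(165, 300) [[172, 173, 169, 140], [154, 172, 125, 60], [105, 75, 69, 61], [179, 66, 69, 58], [175, 73, 61, 58], [179, 158, 69, 62]]
(424, 211) [[178, 159, 121, 126], [176, 129, 57, 135], [177, 104, 60, 143], [173, 62, 56, 161], [165, 60, 60, 167], [170, 58, 59, 161]]
(406, 220) [[175, 171, 155, 173], [175, 124, 119, 149], [173, 100, 60, 143], [165, 71, 61, 159], [170, 60, 53, 162], [167, 59, 60, 162]]
(457, 201) [[175, 175, 174, 177], [175, 126, 130, 158], [165, 91, 59, 151], [159, 59, 61, 162], [163, 60, 59, 154], [146, 61, 66, 157]]
(441, 203) [[179, 178, 180, 179], [180, 177, 176, 176], [177, 178, 177, 172], [179, 171, 162, 162], [164, 164, 161, 167], [162, 167, 166, 162]]
```

The post stands at columns 328–332 with its top at row ~259 (258.6 is expected for a top at z=103.5). The other three posts and the rod are in place.

```bash
python3 -c "
from cell import env
print(env.job_done())"
```

```text
the job is handed in; nothing more can be done
None
```

The job is handed in; the judge returned no verdict. The socket measured about 52.5 mm deep, so the 84 mm post is pressed fully down with about 31.5 mm standing out, the rod is back in its stand, and the other posts stand in the rack.

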